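Index the spice rack's stop one hole wider and add a jar

TASK

Make room in the spice rack for one more jar: pull up the spring knob on the sliding stop, move the stop away from the jars to the next hole and let the pin snap fully home there, feeling for the hole rather than forcing the pin sideways. Then stand the spice jar with the dark green lid, which is outside the rack, upright in the rack between the other jars and the stop, and let go, without knocking anything over.

Things in the scene. Friction and masses are not known exactly. Their poses are not given: they have to be found in the camera images.
- rack: Fixed wooden spice rack, board 150 (x) x 240 (y) x 12 mm. Origin: centre of its underside; z up, y along the row of jars, x across, away from the robot side. Jar trough: floor at z = 12 mm, 56 mm wide inside, centred at x = +35 mm, low side walls up to z = 34 mm, closed at y = +112 mm by an end wall up to z = 70 mm. A guide rail with the sliding stop runs along y at x = -40 mm.
- home_hole (a point): Mouth of the hole in which the pin starts (rack x -40, y -28, z 34 mm). The next hole is in a steel index plate clamped on the rail by hand: 32 to 50 mm from here toward the rack's -y, exact place not measured; feel for it. Between the holes the pin rides on steel at z = 34 mm; it drops in by itself when pushed slowly (about 15 mm/s) over the hole.
- stop (a joint): Slide of the aluminium stop carriage along the rail, in m: 0 = pin in the home hole, grows as the stop moves toward the rack's -y (away from the jars), end stop at 0.056. Friction about 2 N, about 4 N with the pin riding on the steel. Pin play in a hole: 1 mm either way.
- stop_face (a point): Middle of the stop paddle's face that looks at the jars (rack +y side), 46 mm above the rack's underside. Paddle 52 wide x 6 thick x 60 mm high; its top is at z = 76 mm. Carriage: 54 (x) x 48 (y) mm, flat top 48 mm above the rack's underside, centred on the knob's axis.
- plunger (a joint): Spring plunger, lift of the knob in m: 0 = pin fully home in a hole, about 0.008 = pin tip riding on the steel between holes, 0.014 = fully pulled. Needs about 7 N to start lifting, 12 N when fully pulled; damped: released, the spring drives it down in about 0.05 s.
- knob_top (a point): Centre of the top face of the black plunger knob on the stop carriage: upright round knob, 24 to 27 mm diameter, 32 mm high (its underside is 6 mm above the carriage's flat top when home), axis vertical, 75 mm in front of the paddle's middle across the rack (rack -x) and 20 mm from the paddle's face toward rack -y.
- pin: The 8 mm steel pin under the knob with a flat tip, inside the carriage; it goes 8 mm deep into a 10 mm hole. It is spoiled by side load: more than 25 N on it. Origin on the knob's axis, in the plane of the rack's underside when home.
- spice_jar: The loose glass spice jar with the dark green lid, round, 46 mm diameter, 106 mm high, about 0.11 kg, standing alone outside the rack. Origin: centre of its underside, z up.
- rack_jar_a: Spice jar with a red lid in the rack at the end wall, 45 mm diameter, 106 mm high. Origin: centre of its underside.
- rack_jar_b: Spice jar with a blackish lid in the rack next to the first, 44 mm diameter, 96 mm high; about 26 mm of free room between it and the stop paddle at the start. Origin: centre of its underside.
- shaker: Bystander: glass salt shaker with a grey cap, 44 mm diameter, 90 mm high. Origin: centre of underside.
- spread_jar: Bystander: glass jar with a red lid, 60 mm diameter, 86 mm high. Origin: centre of underside.
- mug: Bystander: white mug with a dark band, 84 mm diameter, 91 mm high. Origin: underside.
- timer: Bystander: round egg timer, 67 mm diameter, 56 mm high. Origin: centre of underside.
- flat_tin: Bystander: low round tin, 86 mm diameter, 40 mm high. Origin: centre of underside.
Mind the look-alikes: they are no part of the job. Leave any orange or yellow look-alike of the spice_jar alone.

How it is judged:
On the way, in this order (a step that is already met when the one before it is completed fails the run):
1. The pin is pulled out of the home hole (value of joint plunger above 0.0065 m), for 0.1 s.
2. The stop is one hole further and the pin has snapped fully home (value of joint stop above 0.028 m and value of joint plunger below 0.0015 m), for 0.3 s.
At the end, for the whole second after the job is handed in: The pin is fully home (within 1.5 mm) in the next hole, the stop more than 28 mm from its old place; the green-lidded spice jar stands upright on the trough floor between the other jars and the stop paddle (its axis within 12 mm of the trough's middle line), at rest (all of step 2 and x of spice_jar in the frame of rack between 0.023 and 0.047 m and y of spice_jar in the frame of stop_face above 0.018 m and y of spice_jar in the frame of rack below 0.01 m and z of spice_jar in the frame of rack below 0.0165 m and angle between spice_jar's own z axis and vertical below 0.1 rad and linear speed of spice_jar below 0.02 m/s); the robot touches nothing.
It fails at once if The pin was loaded with more than 25 N (contact force between pin and anything else above 25 N).
It fails at once if A bystander or a jar in the rack was knocked over (angle between any of shaker, spread_jar, mug, timer, flat_tin, rack_jar_a, rack_jar_b's own z axis and vertical above 0.4 rad).
It also fails if it takes over 48 s, if anything falls off the work surface, if the arm or the gripper's body presses on something with over 40 N, if the wrist force passes 120 N, or if a joint passes its speed limit or range.

ROBOT

A 6-joint arm with a two-finger parallel gripper is mounted at the origin on a cart in front of the work surface, level with it; the furniture and walls round the work are solid. World frame = base frame: x ahead of the robot, y to its left, z up, the work surface at z = 0. Lengths are in m, angles in rad, forces in N, time in s.
With the tool pointing down it reaches from about 0.3 to 0.825 m from the base axis. Payload 5.4 kg.
Tool frame: the origin (TCP) lies at the very end of the fingers, on their centre line; the grasp point (between the pads) lies 19 mm behind it; z points along the fingers, y is the line along which they close (so a half turn about z gives the same grasp; the last joint's range is limited). The gripper opens to 92 mm and grips with 3 to 60 N. Pads are 20 mm wide; open, the fingers measure 128 mm over their backs; the gripper's body (75 mm by 189 mm) begins 69 mm behind the grasp point.
Start: joints at [0.936, 0.158, 1.597, -0, 1.386, -0.21], TCP at [0.237, 0.524, 0.215] pointing down, gripper open.
Joint ranges: [-2.91, 2.91], [-0.94, 2.29], [0.18, 2.7], [-1.29, 4.43], [0.17, 2.64], [-3, 3]. Speed limits (rad/s): [2.57, 2.57, 3.14, 3.14, 3.14, 3.14].

INTERFACE

Orientations are given as a rotation vector (axis times angle).
In Python, from workcell import bot gives the robot as it stands. Calls block until the motion is done:
- bot.goto(position, orientation): joint-space move of the TCP to a pose.
- bot.line_to(position, rot=None, max_speed=0.15): straight line of the TCP; rot=None keeps the orientation; max_speed is the mean speed in m/s.
- bot.set_joints(angles): joint-space move.
- bot.set_gripper(opening, newtons=None): opening from 0.0 (shut) to 1.0 (fully open); newtons is the grip in N (None keeps the last); returns when the fingers have stopped.
- bot.hold(seconds).
- bot.inverse_kinematics(position, orientation): joint angles nearest the present ones, or None.
- bot.read_camera(name): name is "side" or "top"; returns a dict with "pixels" (384x512x3 uint8, blue, green, red), "fx", "fy", "cx", "cy" (pixels), "R" (3x3) and "t" (3): a world point X has camera coordinates R X + t. Camera axes: x right, y down, z forward; pixel columns grow to the right and rows downward; lengths in m; the calibration is good to about 2 mm. A picture is of the moment at which its call begins. There is no depth.
A pose or a line that the arm cannot do raises bot.MotionError and nothing moves.
- bot.job_done(): hands the job in; it is judged then, once.
Readings, each from a call of its own:
- bot.current_clock(): time.
- bot.current_joints(): joint angles.
- bot.current_joint_vel(): joint speeds.
- bot.current_effort(): joint torques, N m.
- bot.current_ee_pos(): TCP position.
- bot.current_tool_rot(): TCP orientation.
- bot.current_contact_force(): force on the tool from outside, world axes, zero at the start.
- bot.current_ft_torque(): the same for the moment, N m.
- bot.current_opening(): opening from 0.0 (shut) to 1.0 (fully open).
- bot.current_grip_force(): force on a finger pad.
Only numpy, scipy, OpenCV 4.12 (cv2) and the standard library are available. Lean on these libraries where they do the work, as an engineer would, in place of code of your own. Each camera call takes 0.05 s, during which the arm holds its last target. There are 200 camera calls.

## Working session

There is one attempt and no reset: what is moved stays moved. The work goes in short steps, each a Python script; the robot and the scene stay as the last script left them, time stands still between calls to the robot, and variables do not carry over. Pictures are saved under pics/ and viewed, at most 10 in all, crops included, and the job is handed in when it is done.

```bash
mkdir -p pics; ls
python3 - <<'E'
from workcell import bot
import cv2,numpy as np
for n in("side","top"):
    c=bot.read_camera(n); cv2.imwrite(f"pics/{n}0.png",c["pixels"])
    np.savez(f"{n}0.npz",**c)
    print(n,c["fx"],c["fy"],c["cx"],c["cy"],np.round(-c["R"].T@c["t"],3),np.round(c["R"],3).tolist())
    cv2.imwrite(f"pics/{n}0b.png",cv2.resize(c["pixels"],(800,600),interpolation=cv2.INTER_CUBIC))
print(bot.current_clock(),bot.current_tool_rot())
E
```

```text
pics
side 488.4299986055191 488.4299986055191 254.84117059466172 190.25388607632436 [-0.082 -1.212  0.85 ] [[0.865, -0.503, 0.004], [-0.258, -0.451, -0.854], [0.431, 0.737, -0.52]]
top 452.2225771381349 452.2225771381349 253.37011759395926 195.5062881562821 [-0.053 -0.121  1.789] [[-0.029, -1.0, -0.007], [-0.94, 0.03, -0.341], [0.341, -0.003, -0.94]]
0.1 [-6.62130260e-01 -3.07031784e+00  2.46392269e-03]
```

View pics/side0b.png

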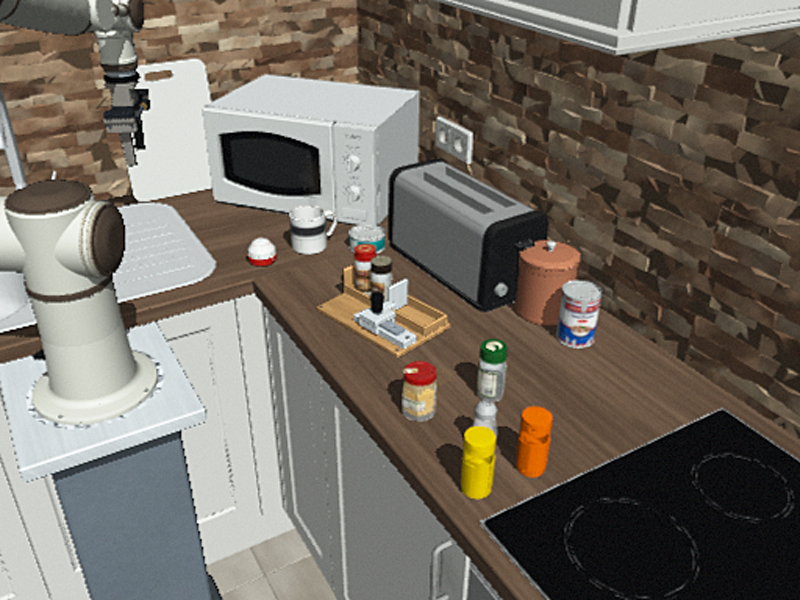

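View pics/top0b.png

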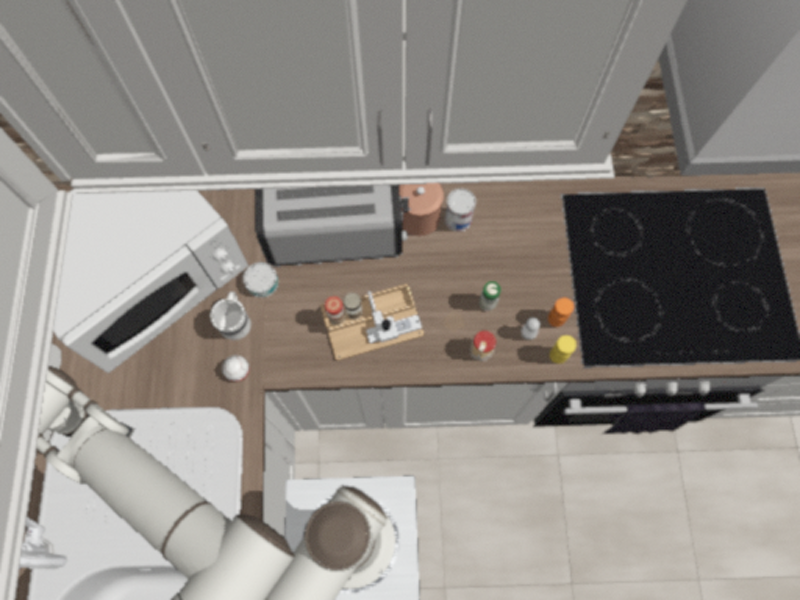

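Run:
```python
import cv2
a=cv2.imread("pics/side0.png")[150:270,195:355]; cv2.imwrite("pics/side_c.png",cv2.resize(a,None,fx=5,fy=5,interpolation=cv2.INTER_CUBIC))
a=cv2.imread("pics/top0.png")[160:240,200:330]; cv2.imwrite("pics/top_c.png",cv2.resize(a,None,fx=6,fy=6,interpolation=cv2.INTER_CUBIC))
```

```text
(no output)
```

View pics/side_c.png

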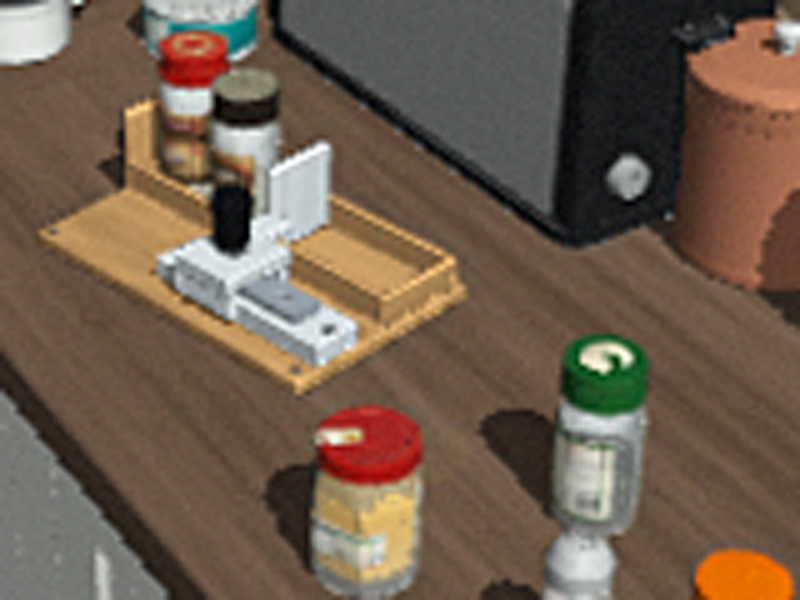

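View pics/top_c.png

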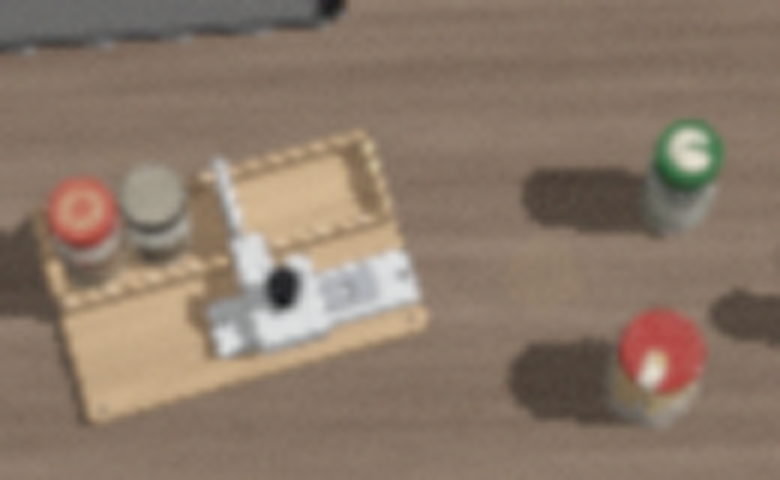

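```bash
cat > h.py <<'E'
import numpy as np
from scipy.optimize import least_squares
C={n:np.load(f"{n}0.npz") for n in("side","top")}
def nat(n,u,v):
    s,ox,oy=(5,195,150) if n=="side" else (6,200,160)
    return np.array([(u+.5)/s-.5+ox,(v+.5)/s-.5+oy])
def proj(n,X):
    c=C[n]; p=c["R"]@X+c["t"]; return np.array([c["fx"]*p[0]/p[2]+c["cx"],c["fy"]*p[1]/p[2]+c["cy"]])
def tri(s,t):
    f=lambda X:np.r_[proj("side",X)-nat("side",*s),proj("top",X)-nat("top",*t)]
    r=least_squares(f,[.5,0,.05]); return r.x,r.fun
def rackfit(obs):
    def f(p):
        c,s=np.cos(p[2]),np.sin(p[2]); o=[]
        for n,uv,l in obs:
            X=np.array([p[0]+c*l[0]-s*l[1],p[1]+s*l[0]+c*l[1],l[2]+p[3]]); o+=list(proj(n,X)-nat(n,*uv))
        return np.array(o)
    return least_squares(f,[.5,0,0,0],loss="soft_l1")
E
python3 - <<'E'
from h import *
np.set_printoptions(precision=4,suppress=True)
for k,s,t in [("knob",(233,192),(286,280)),("lid",(605,357),(690,151)),("redA",(194,46),(82,208)),("jarb",(246,85),(155,192)),
 ("cornNN",(298,386),(428,322)),("paddletop",(300,160),(222,163))]:
    print(k,*tri(s,t))
h=.012
obs=[("side",(40,235),(-.075,.12,h)),("side",(298,386),(-.075,-.12,h)),("top",(90,420),(-.075,.12,h)),("top",(427,320),(-.075,-.12,h)),
("side",(233,192),(-.04,-.028,.086)),("top",(286,280),(-.04,-.028,.086))]
r=rackfit(obs);print(r.x,r.fun.reshape(-1,2))
E
```

```text
knob [ 0.52   -0.1015  0.0887] [ 0.0094 -0.0037 -0.0034  0.0128]
lid [ 0.5967 -0.3727  0.1051] [-0.0261  0.0111  0.0139 -0.0404]
redA [0.5647 0.031  0.1162] [ 0.0565 -0.0223 -0.0193  0.0715]
jarb [ 0.5772 -0.0162  0.1067] [ 0.1873 -0.0746 -0.0678  0.2426]
cornNN [ 0.5116 -0.1969  0.0078] [ 0.3516 -0.1377 -0.1341  0.5105]
paddletop [ 0.6006 -0.0564  0.0678] [ 2.0559 -0.8264 -0.7861  2.7252]
[ 0.5535 -0.0621  0.2589 -0.0031] [[-0.1729 -0.8344]
 [ 0.4693 -0.3794]
 [ 0.1136  0.1325]
 [ 0.1545  0.7296]
 [ 0.2661  1.1651]
 [-0.4946  0.0308]]
```

```bash
cat >> h.py <<'E'
YAW=.259
def rot(yaw):
    from scipy.spatial.transform import Rotation as R
    # tool z down, tool y along world angle yaw (mod pi)
    y=np.array([np.cos(yaw),np.sin(yaw),0]); z=np.array([0,0,-1.]); 
    return R.from_matrix(np.c_[np.cross(y,z),y,z]).as_rotvec()
def rk(x,y,z):
    c,s=np.cos(YAW),np.sin(YAW); return np.array([RX+c*x-s*y,RY+s*x+c*y,z])
RX,RY=.5530,-.0630
E
python3 - <<'E'
from h import *
np.set_printoptions(precision=3,suppress=True)
def onz(n,uv,z,crop=True):
    c=C[n]; p=nat(n,*uv) if crop else np.array(uv)*.64
    d=c["R"].T@np.array([(p[0]-c["cx"])/c["fx"],(p[1]-c["cy"])/c["fy"],1]); o=-c["R"].T@c["t"]
    return o+d*(z-o[2])/d[2]
print("toaster base corner",onz("side",(570,240),0),onz("side",(280,35),0))
print("toaster top front",onz("top",(390,190),.18,False),onz("top",(395,255),.18,False),onz("top",(395,255),.01,False))
print("can top",onz("side",(580,290),.11,False),"can base",onz("side",(578,343),0,False))
print("canister top", onz("side",(547,255),.13,False), onz("top",(421,198),.13,False))
print("spread",tri((370,440),(662,350)))
print("shaker top",onz("side",(485,405),.09,False),onz("top",(531,322),.09,False))
print("knob",rk(-.04,-.028,.086),"jar place",rk(.035,-.015,0))
from workcell import bot
for nm,p,y in [("knob",rk(-.04,-.028,.06),YAW),("knobB",rk(-.04,-.028,.06),YAW+np.pi/2),("jar",[.5967,-.3727,.06],YAW),("jar0",[.5967,-.3727,.06],0),("place",rk(.035,-.015,.07),YAW),("placeup",rk(.035,-.015,.2),YAW)]:
    for k in(0,np.pi,-np.pi): print(nm,round(k,1),bot.inverse_kinematics(np.array(p),rot(y+k)))
E
```

```text
toaster base corner [ 0.752 -0.135  0.   ] [0.731 0.211 0.   ]
toaster top front [ 0.848 -0.121  0.18 ] [ 0.665 -0.128  0.18 ] [ 0.741 -0.129  0.01 ]
can top [ 0.844 -0.312  0.11 ] can base [ 0.841 -0.33   0.   ]
canister top [ 0.855 -0.199  0.13 ] [ 0.85  -0.202  0.13 ]
spread (array([ 0.466, -0.347,  0.082]), array([-0.041,  0.016,  0.018, -0.064]))
shaker top [ 0.503 -0.481  0.09 ] [ 0.509 -0.468  0.09 ]
knob [ 0.522 -0.1    0.086] jar place [ 0.591 -0.069  0.   ]
knob 0 [-0.418  0.224  1.85  -0.     1.068 -0.677]
knob 3.1 [-0.418  0.224  1.85  -0.     1.068  2.465]
knob -3.1 [-0.418  0.224  1.85  -0.     1.068  2.465]
knobB 0 [-0.418  0.224  1.85  -0.     1.068 -2.248]
knobB 3.1 [-0.418  0.224  1.85  -0.     1.068  0.894]
knobB -3.1 [-0.418  0.224  1.85  -0.     1.068  0.894]
jar 0 [-0.73   0.623  1.311 -0.     1.207 -0.989]
jar 3.1 [-0.73   0.623  1.311 -0.     1.207  2.153]
jar -3.1 [-0.73   0.623  1.311 -0.     1.207  2.153]
jar0 0 [-0.73   0.623  1.311 -0.     1.207 -0.73 ]
jar0 3.1 [-0.73   0.623  1.311  0.     1.207  2.412]
jar0 -3.1 [-0.73   0.623  1.311  0.     1.207  2.412]
place 0 [-0.319  0.357  1.66  -0.     1.124 -0.578]
place 3.1 [-0.319  0.357  1.66  -0.     1.124  2.564]
place -3.1 [-0.319  0.357  1.66  -0.     1.124  2.564]
placeup 0 [-0.319  0.219  1.556 -0.     1.366 -0.578]
placeup 3.1 [-0.319  0.219  1.556 -0.     1.366  2.564]
placeup -3.1 [-0.319  0.219  1.556 -0.     1.366  2.564]
```

Run:
```python
from h import *
from workcell import bot
np.set_printoptions(precision=3,suppress=True)
k=rk(-.04,-.028,0); r=rot(YAW); up=lambda z:np.array([k[0],k[1],z])
bot.goto(up(.15),r); bot.set_gripper(.45,30); print(bot.current_clock(),bot.current_contact_force())
bot.line_to(up(.09),max_speed=.1)
for z in(.08,.07,.064,.060):
    bot.line_to(up(z),max_speed=.05); f=bot.current_contact_force(); print(z,f)
    if np.linalg.norm(f)>6: break
bot.set_gripper(0.,30); print(bot.current_opening()*92,bot.current_grip_force(),bot.current_contact_force(),bot.current_ee_pos(),bot.current_clock())
```

```text
3.4083 [ 0.271  0.382 -0.197]
0.08 [-0.249  0.464 -0.279]
0.07 [ 0.701 -0.427  0.298]
0.064 [-0.232  0.039  0.124]
0.06 [-0.129  0.118  0.39 ]
25.13041514885758 30.000796895474195 [-5.286 -0.076  3.828] [ 0.52  -0.101  0.06 ] 5.7667
```

Run:
```python
from h import *
from workcell import bot
np.set_printoptions(precision=4,suppress=True)
p=bot.current_ee_pos(); print(p); z0=p[2]; tgt=np.array([p[0],p[1],.0605])
while tgt[2]<.085 and bot.current_ee_pos()[2]-z0<.0115:
    tgt[2]+=.0025; bot.line_to(tgt,max_speed=.05)
    print(tgt[2],bot.current_ee_pos()[2]-z0,bot.current_contact_force(),bot.current_opening()*92)
bot.hold(.15); print(bot.current_ee_pos()-p,bot.current_contact_force(),bot.current_clock())
```

```text
[ 0.5204 -0.1006  0.06  ]
0.063 0.0022987587498496387 [ 2.2804 -1.1155 -7.4096] 25.508368210524402
0.0655 0.005071220347971625 [ 1.4061 -1.1951 -8.5201] 25.30690620607727
0.068 0.007728900945329881 [ 0.6403 -0.3329 -9.246 ] 25.133411907497038
0.07050000000000001 0.01026511141843195 [  0.0962   0.5384 -10.5394] 25.171922447486352
0.07300000000000001 0.01280998924815259 [ -0.2626   1.2341 -11.3584] 25.08427596123149
[-0.0003  0.0002  0.0127] [  0.6892   1.2349 -11.7386] 7.1667
```

Run:
```python
from h import *
from workcell import bot
np.set_printoptions(precision=4,suppress=True)
p=bot.current_ee_pos(); d=np.array([np.sin(YAW),-np.cos(YAW),0]); t=p.copy()
for i in range(4):
    t=t+d*.0055; bot.line_to(t,max_speed=.05); f=bot.current_contact_force(); print((bot.current_ee_pos()-p)@d,f, f@d)
    if abs(f@d)>15: print("STOP"); raise SystemExit
t[2]-=.005; bot.line_to(t,max_speed=.03); print(bot.current_ee_pos(),bot.current_contact_force())
bot.set_gripper(.5); q=bot.current_ee_pos(); print(q,bot.current_contact_force())
t[2]=.115; bot.line_to(t,max_speed=.12)
bot.set_gripper(.42,20)
bot.goto(t,rot(YAW+np.pi/2+np.pi))
c=bot.read_camera("side"); import cv2
cv2.imwrite("pics/s2.png",cv2.resize(c["pixels"][150:270,195:355],None,fx=5,fy=5,interpolation=cv2.INTER_CUBIC))
print(bot.current_ee_pos(),bot.current_joints(),bot.current_clock())
```

```text
0.005958243434299473 [  0.3728   1.308  -10.8619] -1.1688813824091253
0.0117592056077644 [  0.9154  -0.0565 -11.465 ] 0.28910516759678745
0.017180456846026922 [  0.6146   0.4938 -12.0197] -0.3199287381187321
0.02264554473977927 [  1.9819   0.141  -11.553 ] 0.3713300527043847
[ 0.5261 -0.1222  0.0685] [-0.7896 -1.95   -3.2832]
[ 0.526  -0.1217  0.0681] [ 0.4419  0.3496 -0.5365]
[ 0.5257 -0.1216  0.115 ] [-0.4514  0.167   1.7934  0.      1.1813  0.8597] 11.3083
```

View pics/s2.png

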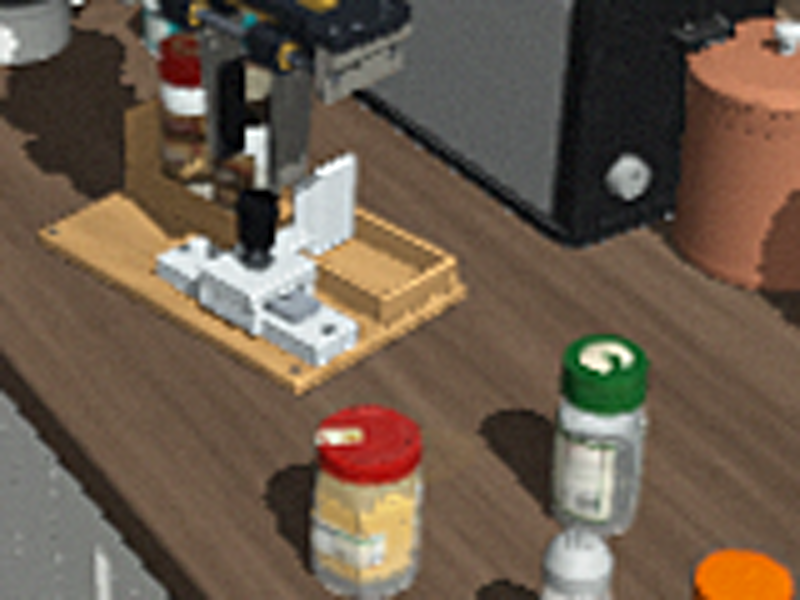

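Run:
```python
from h import *
from workcell import bot
np.set_printoptions(precision=2,suppress=True)
d=np.array([np.sin(YAW),-np.cos(YAW),0]); p0=np.array([.5201,-.1004,0]); 
t=bot.current_ee_pos(); t[2]=.095; bot.line_to(t,max_speed=.1)
for z in(.085,.073):
    t[2]=z; bot.line_to(t,max_speed=.06); f=bot.current_contact_force(); print(z,f)
    if abs(f[2])>8: raise SystemExit("hit")
bot.set_gripper(.31,5); print(bot.current_opening()*92,bot.current_contact_force(),bot.current_clock())
hi=0
for i in range(36):
    t=t+d*.001; bot.line_to(t,max_speed=.015); f=bot.current_contact_force()@d; s=(bot.current_ee_pos()-p0)@d
    print(f"{s*1e3:.1f}:{f:.1f}",end=" ")
    if f<-8.5: break
bot.hold(.1); print(bot.current_contact_force(),bot.current_clock())
```

```text
0.085 [ 0.1  -0.66  0.04]
0.073 [ 0.59 -0.7  -0.43]
28.22409586130544 [ 0.9  -0.23  0.08] 12.6833
22.9:-0.0 23.2:-5.1 23.5:-6.9 23.7:-9.7 [-1.73 10.61  4.71] 13.7833
```

Run:
```python
from h import *
from workcell import bot
c=bot.read_camera("side"); import cv2
a=cv2.resize(c["pixels"][165:235,220:290],None,fx=8,fy=8,interpolation=cv2.INTER_CUBIC)
cv2.imwrite("pics/s3.png",a)
print(bot.current_ee_pos(),bot.current_contact_force(),bot.current_ft_torque(),bot.current_opening()*92,bot.current_grip_force())
```

```text
[ 0.52616852 -0.12326883  0.07284603] [-1.29926258 10.10871562  5.75752075] [ 1.77036111  0.46619662 -0.07676913] 28.64221637217645 5.000727027654648
```

View pics/s3.png

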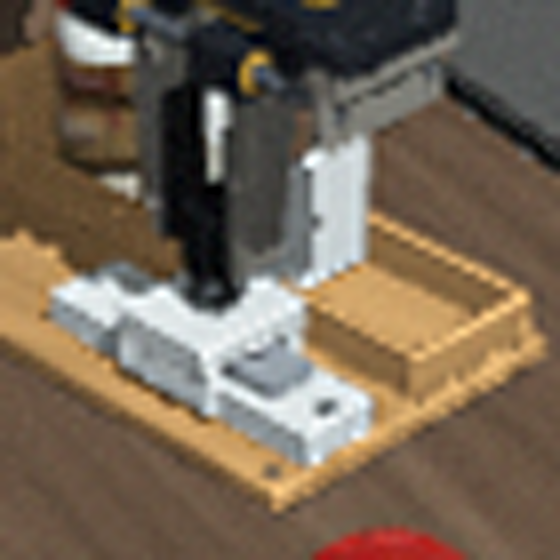

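Run:
```python
from h import *
from workcell import bot
np.set_printoptions(precision=2,suppress=True)
d=np.array([np.sin(YAW),-np.cos(YAW),0]); p0=np.array([.5201,-.1004,0]); 
t0=np.array([.5257,-.1216,.073])+d*.004
def st(l): print(l,bot.current_contact_force(),f"s={(bot.current_ee_pos()-p0)@d*1e3:.2f} z={bot.current_ee_pos()[2]*1e3:.2f} op={bot.current_opening()*92:.1f}")
for dz in(.001,.002,.003):
    t=t0.copy(); t[2]+=dz; bot.line_to(t,max_speed=.03); bot.hold(.1); st(dz)
t=t-d*.005; bot.line_to(t,max_speed=.03); bot.hold(.1); st("back")
print(bot.current_clock())
```

```text
0.001 [0.16 6.63 0.11] s=24.35 z=73.26 op=28.6
0.002 [ 0.82  5.63 -3.23] s=24.74 z=74.04 op=28.6
0.003 [-0.41  5.91 -3.42] s=24.94 z=74.99 op=28.7
back [-0.58 -2.45 -0.48] s=21.87 z=76.62 op=28.8
15.3
```

Run:
```python
from h import *
from workcell import bot
np.set_printoptions(precision=2,suppress=True)
d=np.array([np.sin(YAW),-np.cos(YAW),0]); p0=np.array([.5201,-.1004,0]); 
t=np.array([.5257,-.1216,.0745])+d*.001; bot.line_to(t,max_speed=.03)
for i in range(36):
    t=t+d*.001; bot.line_to(t,max_speed=.015); F=bot.current_contact_force(); f=F@d; s=(bot.current_ee_pos()-p0)@d
    print(f"{s*1e3:.1f}:{f:.1f},{F[2]:.1f}",end=" ")
    if F[2]>2: t[2]+=.0006
    if F[2]<-3: t[2]-=.0004
    if f<-12 : break
bot.hold(.1); print(t,bot.current_ee_pos(),bot.current_contact_force(),bot.current_clock())
```

```text
23.7:-0.9,0.6 24.0:-5.5,1.5 24.2:-7.0,3.2 25.7:-5.7,-0.9 26.4:-6.3,-0.7 28.0:-4.0,-1.6 29.3:-4.4,-3.4 30.2:-5.5,-1.4 31.4:-4.9,-1.5 32.6:-5.6,-2.3 33.6:-5.4,-3.2 34.1:-7.0,-0.2 35.5:-5.8,-0.8 36.6:-4.6,-1.2 37.4:-6.1,-0.1 38.7:-5.4,-1.3 39.8:-4.9,-2.2 40.5:-5.8,-1.4 42.0:-2.9,-3.2 43.7:-1.8,-1.8 44.6:-1.5,-0.8 45.2:-0.5,-0.5 45.5:-4.1,1.9 45.7:-6.6,4.2 45.9:-8.8,1.9 46.5:-10.4,2.8 47.2:-9.3,0.3 48.2:-9.1,-0.2 49.2:-10.5,0.5 50.2:-9.9,-0.0 51.2:-10.1,0.5 52.2:-10.5,0.1 53.2:-11.2,0.3 54.2:-10.3,-0.4 55.2:-10.5,0.4 56.2:-9.4,-0.6 [ 0.54 -0.16  0.08] [ 0.53 -0.15  0.07] [-0.82 11.05 -0.62] 24.65
```

Run:
```python
from h import *
from workcell import bot
d=np.array([np.sin(YAW),-np.cos(YAW),0]); p0=np.array([.5201,-.1004,0]); 
print(bot.current_opening()*92)
t=bot.current_ee_pos()-d*.010; bot.line_to(t,max_speed=.08); bot.set_gripper(.45); F=bot.current_contact_force(); print(F,bot.current_opening()*92,(bot.current_ee_pos()-p0)@d)
t[2]=.16; bot.line_to(t,max_speed=.2)
c=bot.read_camera("side"); import cv2
np.savez("side1.npz",**c); cv2.imwrite("pics/s4.png",cv2.resize(c["pixels"][150:270,195:355],None,fx=5,fy=5,interpolation=cv2.INTER_CUBIC))
print(bot.current_clock())
```

```text
48.94331886569132
[-0.12276604  0.4394025  -0.0007398 ] 41.382350997405425 0.046793672455234255
25.9833
```

View pics/s4.png

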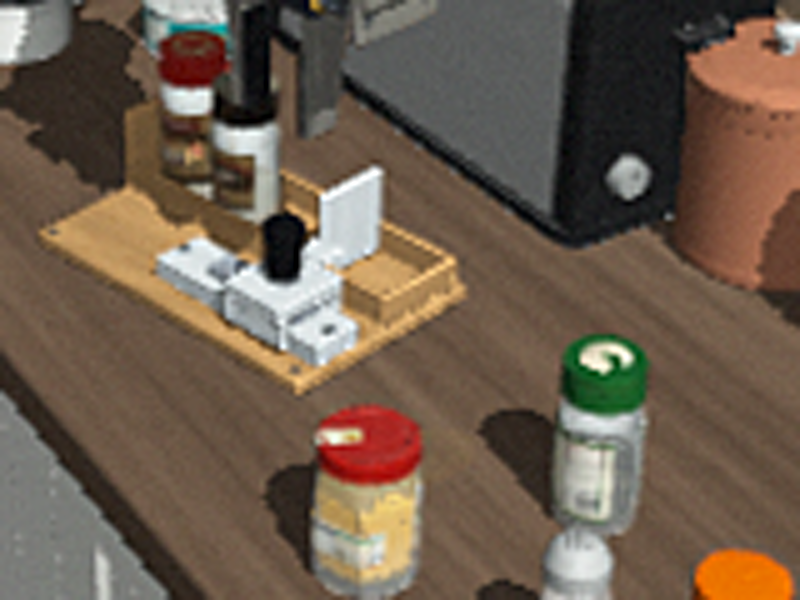

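Run:
```python
from h import *
d=np.array([np.sin(YAW),-np.cos(YAW),0]); p0=np.array([.5201,-.1010,0]); 
cr=lambda p:(p+.5-np.array([195,150]))*5-.5
for z in(.0875,.0955):
  for s in(0,.041,.043,.045): print(z,s,cr(proj("side",p0+d*s+[0,0,z])))
import cv2
a=cv2.imread("pics/s4.png").max(2)
b=(a<45).astype("uint8")[195:300,240:330]; n,l,st,ce=cv2.connectedComponentsWithStats(b); print(st[1:],[tuple(np.round(c)) for c in ce[1:]])
a=cv2.imread("pics/side_c.png").max(2); b=(a<45).astype("uint8")[165:270,190:280]; print(cv2.connectedComponentsWithStats(b)[2][1:])
```

```text
0.0875 0 [232.79489631 193.30559797]
0.0875 0.041 [280.44195838 218.68430555]
0.0875 0.043 [282.80773505 219.94441167]
0.0875 0.045 [285.17744726 221.20661401]
0.0955 0 [232.65439849 181.93641596]
0.0955 0.041 [280.43612819 207.19403806]
0.0955 0.043 [282.8087113  208.44819542]
0.0955 0.045 [285.18525264 209.70444511]
[[  23   17   43   68 2223]] [(np.float64(43.0), np.float64(50.0))]
[[  14   10    8    5   27]
 [  21   19   42   68 2230]]
```

Run:
```python
from h import *
from workcell import bot
np.set_printoptions(precision=3,suppress=True)
r=rot(YAW); j=np.array([.5967,-.3727,.15])
bot.set_gripper(.85,20)
bot.goto(j,r); print(bot.current_clock())
j[2]=.08; bot.line_to(j,max_speed=.15); print(bot.current_contact_force())
j[2]=.043; bot.line_to(j,max_speed=.08); print(bot.current_contact_force())
bot.set_gripper(0,20); print(bot.current_opening()*92,bot.current_contact_force(),bot.current_ee_pos(),bot.current_clock())
if not 42<bot.current_opening()*92<50: raise SystemExit("grip")
z=.18; j[2]=z; bot.line_to(j,max_speed=.2); print(bot.current_opening()*92,bot.current_contact_force())
bot.goto(rk(.035,-.017,z),r); print(bot.current_ee_pos(),rk(.035,-.017,z),bot.current_clock())
c=bot.read_camera("side"); import cv2
cv2.imwrite("pics/s5.png",cv2.resize(c["pixels"][130:250,195:355],None,fx=5,fy=5,interpolation=cv2.INTER_CUBIC))
```

```text
28.2667
[ 0.447 -0.473  0.819]
[ 0.829  0.291 -0.623]
44.46493102555643 [-1.03   1.05   0.723] [ 0.597 -0.373  0.043] 30.0917
44.55284422055009 [-0.055  0.549 -1.66 ]
[ 0.591 -0.072  0.18 ] [ 0.591 -0.07   0.18 ] 32.0833
```

View pics/s5.png

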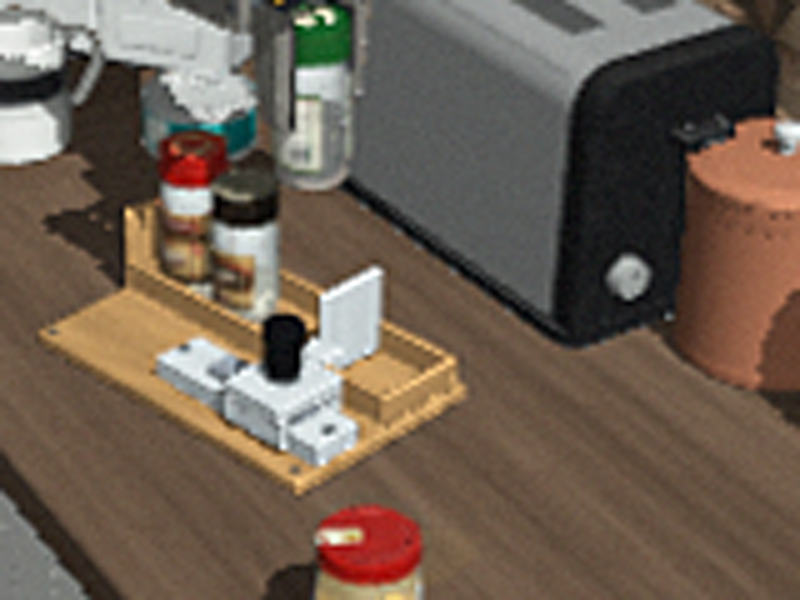

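Run:
```python
from h import *
from workcell import bot
np.set_printoptions(precision=3,suppress=True)
F0=bot.current_contact_force(); print(F0)
bot.line_to(rk(.035,-.017,.10),max_speed=.12)
z=.10
while z>.050:
    z-=.004 if z>.062 else .0015
    bot.line_to(rk(.035,-.017,z),max_speed=.05); F=bot.current_contact_force()-F0
    if z<.062 or np.linalg.norm(F)>3: print(round(z,4),F)
    if np.linalg.norm(F)>5: break
print(bot.current_ee_pos(),bot.current_clock())
c=bot.read_camera("side"); import cv2
cv2.imwrite("pics/s6.png",cv2.resize(c["pixels"][150:270,195:355],None,fx=5,fy=5,interpolation=cv2.INTER_CUBIC))
```

```text
[-0.017 -0.199 -1.785]
0.06 [ 0.9   -0.096  0.189]
0.0585 [-0.555  0.213 -0.329]
0.057 [-0.391  0.437  0.928]
0.0555 [-0.27   0.272  0.535]
0.054 [-3.199  1.199  7.476]
[ 0.591 -0.071  0.055] 36.45
```

View pics/s6.png

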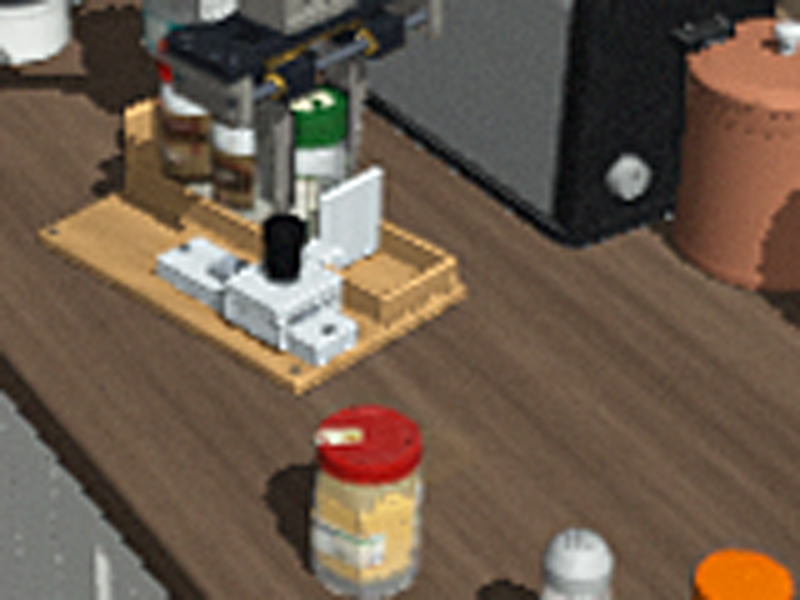

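Run:
```python
from h import *
from workcell import bot
p=bot.current_ee_pos()
bot.set_gripper(.75); p[2]=.055; bot.line_to(p+[0,0,.11],max_speed=.12); 
print(bot.current_contact_force(),bot.current_clock())
bot.line_to(p+[0,0,.20],max_speed=.2)
c=bot.read_camera("side"); import cv2
cv2.imwrite("pics/s7.png",cv2.resize(c["pixels"][150:270,195:355],None,fx=5,fy=5,interpolation=cv2.INTER_CUBIC)); print(bot.current_clock())
```

```text
[ 0.19336554 -0.27074285 -0.07789573] 38.1083
38.7583
```

View pics/s7.png

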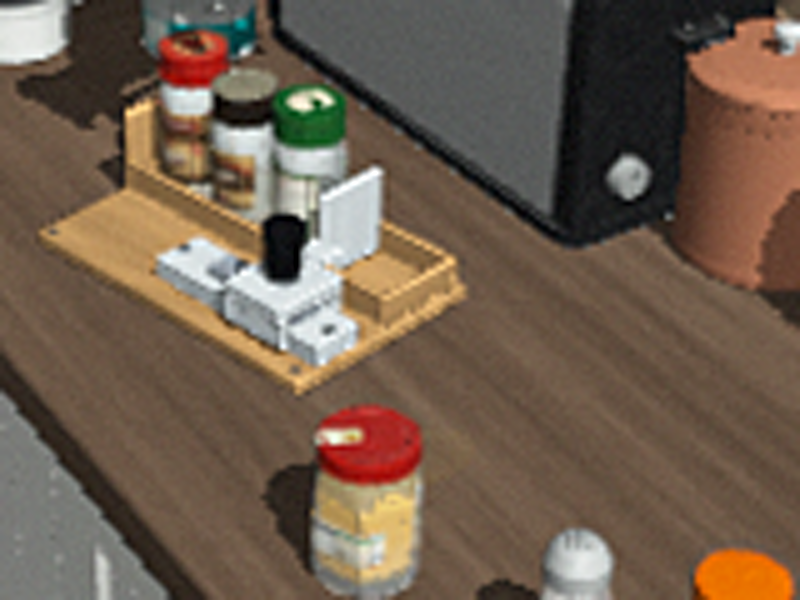

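The green-lidded jar (lid at crop 310,103) stands upright between the black-lidded jar and the paddle. The knob (284,222) is down, and nothing has been knocked over.

```bash
python3 -c "
from workcell import bot
print(bot.job_done())"
```

```text
the job is handed in; nothing more can be done
None
```

I handed the job in at about 39 s, with no verdict returned: in the last picture the stop is about 44 mm along with the knob fully down (pin home in the next hole), and the green-lidded jar stands upright between the other jars and the paddle, with nothing knocked over.

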